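# Set the multimeter lying on the solder bench to continuity

## Task

Get the multimeter that lies on the pad ready for continuity checks: lean on its stiff dial and turn it clockwise until the pointer is on the sound-wave mark, straight towards the display, then push the round key fully down and let it go. Lean hard enough that the meter stays put and does not slide or swing round with the dial, but never with more than about 20 N, and leave the square key and everything else on the bench alone.

Things in the scene. Friction and masses are not known exactly. Their poses are not given: they have to be found in the camera images.
- meter: Hand-held multimeter lying loose on its back on the pad, grey face in a dark rubber holster, 170 x 80 mm, about 0.3 kg. Origin: centre of its underside; x runs along it from the three sockets to the display, y to the left, z up. Face flat, 38 mm above its underside; end bumpers rise to 40 mm. Along x: sockets at -62 mm, dial axis at -18, the two keys at +31, display +43 to +73.
- dial (a joint): Dial angle in rad: 0 = pointer straight at the display (12 o'clock, on the sound-wave mark), growing clockwise from above; starts at -1.4 to -0.85 (pointing left). Stiff: turns at about 0.18 N m, where the meter's own weight resists only about 0.05, so without 8 to 13 N pushing down on it the whole meter turns. Stays where left, no clicks; marks every 0.35 rad; stops at -2.15 and 2.15.
- dial_top (a point): Point on the dial's axis at the top of its grip bar, 53 mm above the meter's underside; its x axis points along the bar to the pointer end. The dial is a disc 52 mm across, 3 mm proud of the face, with a grip bar across its centre 46 mm long, 12 mm thick, rising 12 mm above the disc (disc top 41, bar top 53 mm above the meter's underside); a white line on the bar marks its pointer end.
- select_top (a point): Top centre of the round key (13 mm across), 43 mm above the meter's underside when up, 5 mm proud of the face, on the left between dial and display: meter frame x +31, y +20 mm.
- select_key (a joint): Travel of the round key in m: 0 up, 0.003 fully down; sprung, 1.3 N to start and 4 N fully down.
- hold_top (a point): Top centre of the square key (13 x 13 mm), 43 mm above the meter's underside, on the right between dial and display: meter frame x +31, y -20 mm; not to be pressed.
- hold_key (a joint): Travel of the square key in m: 0 up, 0.003 fully down.
- display_end (a point): Middle of the meter's display end, 20 mm above its underside (meter frame x = +85 mm).
- socket_end (a point): Middle of the meter's socket end, 20 mm above its underside (meter frame x = -85 mm).
- solder_spool: Loose spool of solder standing on a flange, 62 mm across, 56 mm high; origin at its underside.
- pot_a: Loose potentiometer standing on its can beside the meter, 24 mm across, 29 mm high with its shaft; origin at its underside.
- pot_b: A second potentiometer like pot_a, on the other side of the meter.
- board: Small loose circuit board lying flat, 52 x 36 mm, 13 mm high with its parts; origin at its underside.
- cutters: Side cutters lying flat, about 115 mm long, 12 mm high; origin at bench level under the pivot.
- flux_tin: Small round tin, 59 mm across, 27 mm high; origin at its underside.
- pad: Pad of paper job sheets, 210 x 148 mm, fixed flat on the 2 mm bench mat under the meter. Origin: centre of its top; x along its length. More or less used up: its top is 4 to 14 mm above the mat (bench at z = 0). The meter stands on it on four smooth plastic glides (meter frame x +-62, y +-30 mm) that slip easily (friction 0.18 to 0.27).
There are look-alikes about, which are no part of the job. Of the things that look like the meter, the middle-sized one is meant.

How it is judged (in metres and radians):
On the way, in this order (a step that is already met when the one before it is completed fails the run):
1. the dial stands on the sound-wave mark (value of joint dial between -0.12 and 0.12 rad), for 0.2 s.
2. then the round key is pushed down (value of joint select_key above 0.0022 m), for 0.05 s.
At the end, for the whole second after the job is handed in: The pointer is within 0.12 rad (7 degrees) of the sound-wave mark, the round key has been pushed after that and is up again, and the meter lies flat and still with both ends within 10 mm of where they were (all of step 1 and value of joint select_key below 0.0008 m and distance of each of display_end, socket_end from where it was at the start of the episode below 0.01 m and angle between meter's own z axis and vertical below 0.05 rad and linear speed of meter below 0.01 m/s); the robot touches nothing.
It fails at once if the meter slid or swung round: an end moved more than 10 mm (distance of any of display_end, socket_end from where it was at the start of the episode above 0.01 m).
It fails at once if the meter was leaned on too hard (more than 30 N between meter and pad, its own 3 N of weight included) (contact force between meter and pad above 30 N).
It fails at once if the square key was pressed (value of joint hold_key above 0.0015 m).
It fails at once if another thing on the bench was moved more than 20 mm (distance of any of solder_spool, pot_a, pot_b, board, cutters, flux_tin from where it was at the start of the episode above 0.02 m).
It also fails if it takes over 51 s, if anything falls off the work surface, if the arm or the gripper's body presses on something with over 40 N, if the wrist force passes 120 N, or if a joint passes its speed limit or range.

## Robot

A 6-joint arm with a two-finger parallel gripper is mounted at the origin on the work surface. World frame = base frame: x ahead of the robot, y to its left, z up, the work surface at z = 0. Lengths are in mm, angles in rad, forces in N, time in s.
With the tool pointing down it reaches from about 375 to 975 mm from the base axis. Payload 3.8 kg.
Tool frame: the origin (TCP) lies midway between the tips of the shut fingers; the grasp point (between the pads) lies 19 mm behind it (tcp_to_grasp is the distance from the TCP to the grasp point, in mm); z points along the fingers, y is the line along which they close (so a half turn about z gives the same grasp; the last joint's range is limited). The gripper opens to 88 mm and grips with 3 to 60 N. Pads are 18 mm wide; open, the fingers measure 123 mm over their backs; the gripper's body (75 mm by 187 mm) begins 45 mm behind the grasp point.
Start: joints at [-1.224, 0.264, 1.604, -0, 1.274, -0.037], TCP at [252.746, -625.889, 201.406] pointing down, gripper open.
Joint ranges: [-2.63, 2.63], [-0.94, 2.18], [0.31, 2.57], [-1.31, 4.45], [0, 2.66], [-2.55, 2.55]. Speed limits (rad/s): [2.57, 2.57, 3.14, 3.14, 3.14, 3.14].

## Interface

Orientations are given as a rotation vector (axis times angle).
In Python, from cell import * gives the robot as it stands.
- The arm moves only by the tool carry_out, never from a script. Its argument "plan" is a list of rows, each an object with "delta_pos": the shift along the tool's x, y, z in m, a list of three; "dr": the turn, a rotation vector about the tool's x, y, z in rad, a list of three. In form: [{"delta_pos": [x, y, z], "dr": [rx, ry, rz]}, ...]. A call has 1 to 12 rows; each row is the pose to reach, as a shift and turn from the pose commanded when the call began, along the tool's axes at that moment; what a row does not reach only later rows make up. A row lasts 1/10 s, in which the tool goes at most 50 mm and 8.59 degrees, less where a joint would pass 70% of its speed; a pose out of reach is approached as far as the arm can. A call with a gripper value outside its range is refused whole. "claw" is the closure in counts, from 0 (fully open) to 255 (shut), set as the call begins (left out, the last holds). The fingers move at their own pace and stop on an object; "force" is the grip in N (left out, the last holds). Time passes only in rows, so rows that repeat a pose let the fingers close. It gives the time, the measured TCP pose, the force, the opening and the grip force at its end, in the units of the state.
- get_obs(): the state, without advancing time (a new reading comes with each control period).
- grab_frame(name): name is "scene" or "top"; returns (picture, depth): 400x640x3 uint8, red, green, blue; 400x640 float32, mm along the optical axis (not along the pixel's ray), 0 where there is no reading.
- get_calibration(name): a dict with "fx", "fy", "cx", "cy" (pixels), "k1" (the pictures are not rectified: a ray, as slopes to the right and down, at radius r is drawn at 1 + k1 r^2 times it, then the intrinsics apply), "T" (4x4, takes a point from camera to world coordinates). Camera axes: x right, y up, looking along -z (the intrinsics and any distortion apply to the point x, -y, -z); pixel columns grow to the right and rows downward; lengths in mm; the calibration is good to about 2 mm. A picture is of the moment at which its call begins. get_calibration takes no time and is no camera call.
- close_job(): hands the job in; it is judged then, once.
The state is a dict: "clock": time; "q": joint angles; "qd": joint speeds; "joint_torque": joint torques, N m; "position": TCP position; "tcp_rot": TCP orientation; "contact_force": force on the tool from outside, world axes, zero at the start; "ft_torque": the same for the moment, N m; "gripper_width": opening from 0.0 (shut) to 1.0 (fully open); "grasp_force": force on a finger pad.
Only numpy, scipy, OpenCV 4.12 (cv2) and the standard library are available. Lean on these libraries where they do the work, as an engineer would, in place of code of your own. Each camera call takes 0.05 s, during which the arm holds its last target. There are 200 camera calls.

## Working session

There is one attempt and no reset: what is moved stays moved. The work goes in short steps, Python scripts to look and compute and a tool call to move; the robot and the scene stay as the last step left them, time stands still between calls to the robot, and variables do not carry over. Pictures are saved under pics/ and viewed, at most 10 in all, crops included, and the job is handed in when it is done.

Besides the shell and the picture viewer there is one more tool, called after "Request:" by a JSON object that holds its "op" and its "data". carry_out: Moves the arm, as the interface text tells. Its arguments: {"type":"object","properties":{"plan":{"type":"array"},"claw":{"type":"number"},"force":{"type":"number"}},"required":["plan"]}

```bash
mkdir -p pics; ls; cat > h.py <<'E'
from cell import *
import numpy as np, cv2
def ray(name,u,v):
    c=get_calibration(name); T=np.array(c["T"])
    K=np.array([[c["fx"],0,c["cx"]],[0,c["fy"],c["cy"]],[0,0,1.]])
    p=cv2.undistortPoints(np.array([[[u,v]]],float),K,np.array([c["k1"],0,0,0.]))[0,0]
    return T[:3,3],T[:3,:3]@np.array([p[0],-p[1],-1])
def onplane(name,u,v,z):
    o,d=ray(name,u,v); return o+d*(z-o[2])/d[2]
def at(name,u,v,D):
    o,d=ray(name,u,v); return o+d*D
E
python3 - <<'E'
from h import *
for n in("top","scene"):
    p,d=grab_frame(n); cv2.imwrite(f"pics/{n}0.png",p[:,:,::-1]); np.save(f"{n}0.npy",d); c=get_calibration(n);print(n,c["fx"],np.round(c["T"],3).tolist())
print(get_obs())
E
```

```text
pics
top 403.8531400105553 [[0.028, 0.995, -0.099, 368.682], [-1.0, 0.028, -0.003, -0.525], [-0.001, 0.099, 0.995, 1010.869], [0.0, 0.0, 0.0, 1.0]]
scene 382.98581914176987 [[-0.857, -0.417, 0.302, 836.316], [0.515, -0.704, 0.489, 577.761], [0.009, 0.574, 0.818, 1049.227], [0.0, 0.0, 0.0, 1.0]]
{'clock': 0.1, 'q': array([-1.22391828e+00,  2.64657908e-01,  1.60518466e+00, -1.02969567e-05,
        1.27368581e+00, -3.68868987e-02]), 'qd': array([-8.54177309e-05,  3.70080762e-04, -1.82730656e-03, -6.79216718e-04,
        1.66517615e-03, -2.49601365e-04]), 'joint_torque': array([ 1.95277034e-04, -5.03620362e+01, -3.58070004e+01,  7.30825402e-02,
        2.33008037e-02, -5.15773297e-05]), 'position': array([ 252.49985762, -625.25642136,  200.25447986]), 'tcp_rot': array([-3.08205805e+00, -5.98764416e-01,  4.84381542e-04]), 'contact_force': array([0.3685418 , 0.1144633 , 0.29687787]), 'ft_torque': array([-0.01211406, -0.01897621,  0.00628609]), 'grasp_force': 0.0, 'gripper_width': 1.000548222952269}
```

View pics/top0.png

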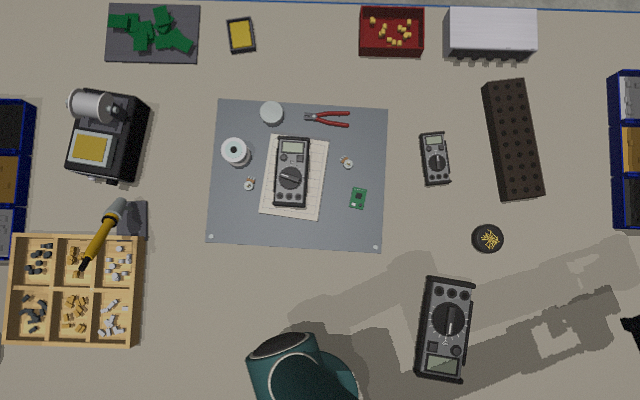

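View pics/scene0.png

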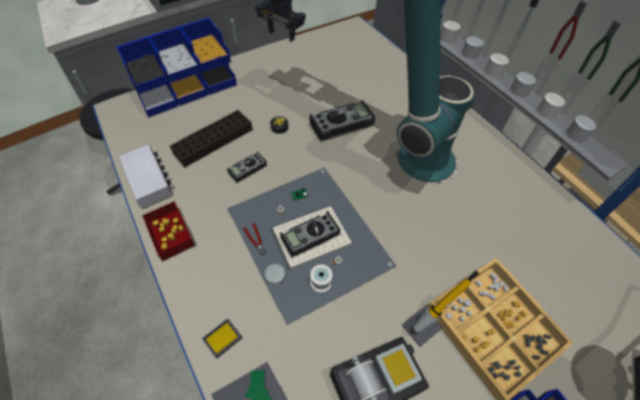

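Look-alikes: the meter on the pad at top (291,172) is middle-sized, the one at (434,158) is small, and the one at (444,328) is large. I choose the one on the pad and check it in a crop.

```bash
python3 - <<'E'
from h import *
p=cv2.imread("pics/top0.png"); d=np.load("top0.npy")
c=p[125:220,235:365]; cv2.imwrite("pics/crop1.png",cv2.resize(c,None,fx=6,fy=6,interpolation=cv2.INTER_CUBIC))
for u,v in[(270,205),(316,150),(230,220),(300,202),(282,160),(291,180)]:
    print(u,v,at("top",u,v,np.median(d[v-1:v+2,u-1:u+2])).round(1))
# dark holster mask
g=p.max(2); m=((g<75)*255).astype(np.uint8); m[:130]=0;m[215:]=0;m[:,:262]=0;m[:,325:]=0
cs,_=cv2.findContours(m,0,2); k=max(cs,key=cv2.contourArea); print(cv2.minAreaRect(k))
E
```

```text
270 205 [456.  123.7  12.8]
316 150 [598.   13.6  13.2]
230 220 [416.4 223.4   2.3]
300 202 [461.6  47.5  53. ]
282 160 [562.   94.1  53.1]
291 180 [512.3  69.9  64.1]
((291.5246276855469, 171.27459716796875), (32.3013801574707, 70.540283203125), 4.332313537597656)
```

View pics/crop1.png

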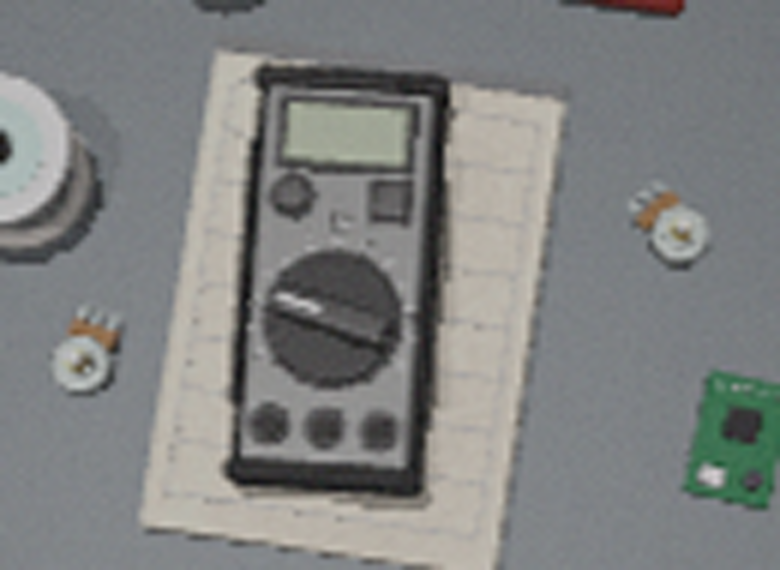

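```bash
python3 - <<'E'
from h import *
f=lambda x,y,z: onplane("top",(x+.5)/6-.5+235,(y+.5)/6-.5+125,z)
Z=13
P={}
for n,x,y,h in[("dial",332,318,41),("rkey",293,196,43),("skey",390,201,43),("ptr",276,297,53),("tail",388,340,53),("s1",270,424,38),("s2",325,428,38),("s3",380,430,38),("dtl",287,100,38),("dtr",412,108,38),("dbr",405,168,38),("dbl",283,160,38)]:
    P[n]=f(x,y,Z+h); print(n,P[n].round(1))
a=lambda v:np.arctan2(v[1],v[0])
k=(P["rkey"]+P["skey"])/2
disp=(P["dtl"]+P["dtr"]+P["dbr"]+P["dbl"])/4
print("head s2->keys",a(k-P["s2"]),"s2->disp",a(disp-P["s2"]),"keys y",a(P["rkey"]-P["skey"])-np.pi/2,"sock",a(P["s1"]-P["s3"])-np.pi/2)
print("bar",a(P["ptr"]-P["tail"]), "barmid",(P["ptr"]+P["tail"])/2)
print("lens",np.linalg.norm(k-P["s2"]),np.linalg.norm(P["ptr"]-P["tail"]))
# independent: disc mask in scene view, z of point cloud
d=np.load("top0.npy")
S=np.load("scene0.npy"); pts=[]
for u in range(270,345):
  for v in range(205,260):
    if S[v,u]>0: pts.append(np.r_[at("scene",u,v,S[v,u]),u,v])
pts=np.array(pts); b=pts[(pts[:,2]>60)&(np.hypot(pts[:,0]-P["dial"][0],pts[:,1]-P["dial"][1])<35)]
print("scene bar pts",len(b),b.mean(0).round(1),"face",np.median(pts[(pts[:,2]>45)&(pts[:,2]<58)][:,2]))
q=b[:,:2]-b[:,:2].mean(0); print(np.linalg.svd(q)[2][0])
t=[]
for u in range(278,308):
  for v in range(165,195): t.append(at("top",u,v,d[v,u]))
t=np.array(t); t=t[t[:,2]>60]; print("top bar pts",len(t),t.mean(0).round(1)); print(np.linalg.svd(t[:,:2]-t[:,:2].mean(0))[2][0])
p=cv2.imread("pics/scene0.png")[200:265,265:355]; cv2.imwrite("pics/crop2.png",cv2.resize(p,None,fx=8,fy=8,interpolation=cv2.INTER_CUBIC))
E
```

```text
dial [519.6  73.5  54. ]
rkey [568.2  90.7  56. ]
skey [567.3  51.8  56. ]
ptr [525.5  95.   66. ]
tail [509.6  50.2  66. ]
s1 [476.7  96.9  51. ]
s2 [475.7  74.9  51. ]
s3 [475.5  53.   51. ]
dtl [608.6  95.1  51. ]
dtr [606.7  44.5  51. ]
dbr [582.   46.5  51. ]
dbl [583.9  95.8  51. ]
head s2->keys -0.0400098662241339 s2->disp -0.0375639063377124 keys y -0.02414884332340006 sock -0.026511871676729637
bar 1.2297827545702567 barmid [517.5260844   72.58382511  66.        ]
lens 92.2582859526803 47.48342474350739Traceback (most recent call last):
  File "<stdin>", line 18, in <module>
  File "h.py", line 11, in at
    o,d=ray(name,u,v); return o+d*D
        ~~~^^^^^^^^^^
  File "h.py", line 4, in ray
    c=get_calibration(name); T=np.array(c["T"])
ValueError: time passes only in moves, steps and waits
```

Request:
{"op": "carry_out", "data": {"plan": [{"delta_pos": [0.042, -0.046, 0.008], "dr": [0, 0, -0.1]}, {"delta_pos": [0.084, -0.091, 0.016], "dr": [0, 0, -0.2]}, {"delta_pos": [0.117, -0.126, 0.024], "dr": [0, 0, -0.3]}, {"delta_pos": [0.15, -0.161, 0.032], "dr": [0, 0, -0.4]}, {"delta_pos": [0.182, -0.197, 0.04], "dr": [0, 0, -0.5]}, {"delta_pos": [0.215, -0.232, 0.05], "dr": [0, 0, -0.6]}, {"delta_pos": [0.248, -0.267, 0.05], "dr": [0, 0, -0.7]}, {"delta_pos": [0.28, -0.302, 0.05], "dr": [0, 0, -0.8]}, {"delta_pos": [0.313, -0.337, 0.05], "dr": [0, 0, -0.85]}, {"delta_pos": [0.346, -0.373, 0.05], "dr": [0, 0, -0.85]}, {"delta_pos": [0.378, -0.408, 0.05], "dr": [0, 0, -0.85]}, {"delta_pos": [0.4, -0.431, 0.05], "dr": [0, 0, -0.85]}], "claw": 140, "force": 30}}

```text
clock: 1.3
position: [462.3, -74.0, 151.2]
tcp_rot: [-2.562, -1.818, -0.0]
contact_force: [0.6, -0.1, 0.5]
gripper_width: 0.45
grasp_force: 0.0
```

```bash
cat > h.py <<'E'
from cell import *
import numpy as np, cv2
from scipy.spatial.transform import Rotation as Ro
from functools import lru_cache
@lru_cache
def cal(n): return get_calibration(n)
def ray(name,u,v):
    c=cal(name); T=np.array(c["T"])
    K=np.array([[c["fx"],0,c["cx"]],[0,c["fy"],c["cy"]],[0,0,1.]])
    p=cv2.undistortPoints(np.array([[[u,v]]],float),K,np.array([c["k1"],0,0,0.]))[0,0]
    return T[:3,3],T[:3,:3]@np.array([p[0],-p[1],-1])
def onplane(name,u,v,z):
    o,d=ray(name,u,v); return o+d*(z-o[2])/d[2]
def at(name,u,v,D):
    o,d=ray(name,u,v); return o+d*D
def go(p,ang):
    "shift in tool axes (m) and turn to TCP p with tool x at world angle ang, tool down"
    s=get_obs(); R=Ro.from_rotvec(s["tcp_rot"]).as_matrix()
    G=np.array([[np.cos(ang),np.sin(ang),0],[np.sin(ang),-np.cos(ang),0],[0,0,-1]])
    print("tcp",s["position"].round(1),"xang",np.arctan2(R[1,0],R[0,0]).round(4),"q6",s["q"][5].round(3),"t",s["clock"],"F",s["contact_force"].round(1),"w",s["gripper_width"])
    print("delta",(R.T@(np.array(p)-s["position"])/1000).round(4),"dr",Ro.from_matrix(R.T@G).as_rotvec().round(4))
E
python3 - <<'E'
from h import *
go((519,73,110),1.235)
S=np.load("scene0.npy"); d=np.load("top0.npy")
for n,D,us,vs in(("scene",S,(270,345),(205,260)),("top",d,(272,310),(160,200))):
    t=np.array([at(n,u,v,D[v,u]) for u in range(*us) for v in range(*vs) if D[v,u]>0])
    b=t[(t[:,2]>60)&(np.hypot(t[:,0]-519,t[:,1]-73)<32)]
    w=np.linalg.svd(b[:,:2]-b[:,:2].mean(0))[2][0]
    print(n,len(b),b.mean(0).round(1),"ang",np.arctan2(w[1],w[0])%np.pi)
    f=t[(t[:,2]>47)&(t[:,2]<57)]; print(len(f),f.mean(0).round(1))
E
```

```text
tcp [462.3 -74.  151.2] xang 1.2346 q6 0.124 t 1.3 F [ 0.6 -0.1  0.5] w 0.4497689844480633
delta [0.1575 0.0051 0.0412] dr [-0.0002 -0.0002 -0.0004]
scene 60 [521.1  74.3  66. ] ang 1.261657721552964
1150 [541.3  74.6  52.2]
top 98 [519.3  74.1  65.8] ang 1.271178456229212
1147 [515.6  73.9  51.7]
```

Request:
{"op": "carry_out", "data": {"plan": [{"delta_pos": [0.04, 0.001, 0.01], "dr": [0, 0, -0.015]}, {"delta_pos": [0.08, 0.003, 0.02], "dr": [0, 0, -0.015]}, {"delta_pos": [0.115, 0.004, 0.03], "dr": [0, 0, -0.015]}, {"delta_pos": [0.14, 0.005, 0.04], "dr": [0, 0, -0.015]}, {"delta_pos": [0.155, 0.005, 0.05], "dr": [0, 0, -0.015]}, {"delta_pos": [0.158, 0.005, 0.06], "dr": [0, 0, -0.015]}, {"delta_pos": [0.158, 0.005, 0.061], "dr": [0, 0, -0.015]}, {"delta_pos": [0.158, 0.005, 0.061], "dr": [0, 0, -0.015]}, {"delta_pos": [0.158, 0.005, 0.061], "dr": [0, 0, -0.015]}]}}

```text
clock: 2.2
position: [519.3, 69.9, 90.8]
tcp_rot: [2.55, 1.835, 0.0]
contact_force: [0.1, -0.2, 0.2]
gripper_width: 0.451
grasp_force: 0.0
```

```bash
python3 - <<'E'
from h import *
p,d=grab_frame("scene"); cv2.imwrite("pics/near.png",cv2.resize(p[190:270,260:365,::-1],None,fx=7,fy=7,interpolation=cv2.INTER_CUBIC))
go((519.5,73.7,57),1.25)
E
```

```text
tcp [519.5  70.   91. ] xang 1.2474 q6 0.41 t 2.25 F [0.5 0.2 0.7] w 0.4569549571628812
delta [ 0.0035 -0.0012  0.034 ] dr [ 0.0009 -0.0002 -0.0026]
```

View pics/near.png

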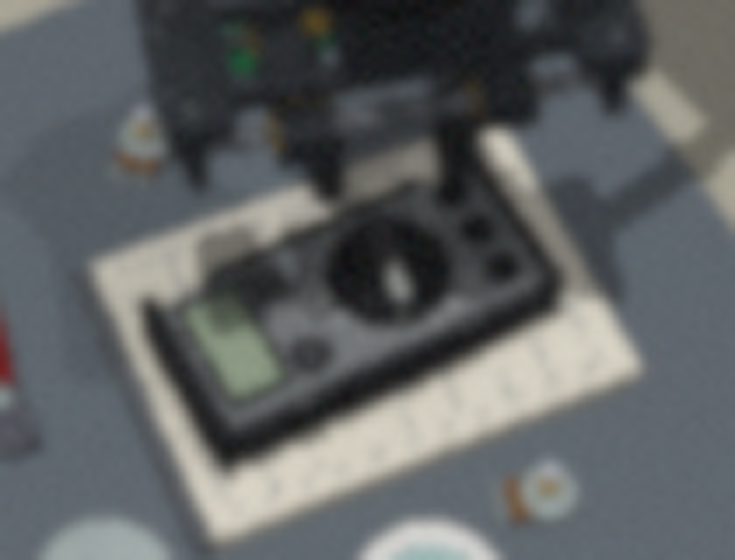

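Request:
{"op": "carry_out", "data": {"plan": [{"delta_pos": [0.003, -0.001, 0.006], "dr": [0, 0, -0.003]}, {"delta_pos": [0.0035, -0.001, 0.012], "dr": [0, 0, -0.003]}, {"delta_pos": [0.0035, -0.001, 0.018], "dr": [0, 0, -0.003]}, {"delta_pos": [0.0035, -0.001, 0.018], "dr": [0, 0, -0.003]}, {"delta_pos": [0.0035, -0.001, 0.018], "dr": [0, 0, -0.003]}]}}

```text
clock: 2.75
position: [519.0, 74.6, 71.9]
tcp_rot: [-2.546, -1.84, 0.001]
contact_force: [0.5, 1.1, 0.3]
gripper_width: 0.446
grasp_force: 0.0
```

```bash
python3 - <<'E'
from h import *
print("tip mid seen earlier",onplane("scene",316.0,217.0,91))
p,d=grab_frame("scene"); cv2.imwrite("pics/near2.png",cv2.resize(p[200:250,280:345,::-1],None,fx=11,fy=11,interpolation=cv2.INTER_CUBIC))
go((519.5,73.7,57),1.25)
E
```

```text
tip mid seen earlier [509.49872554  59.49979599  91.        ]
tcp [519.3  74.6  72.2] xang 1.2519 q6 0.414 t 2.8 F [0.1 0.5 0.1] w 0.4519334531338789
delta [-0.0008  0.0005  0.0152] dr [-0.0003  0.0001  0.0019]
```

View pics/near2.png

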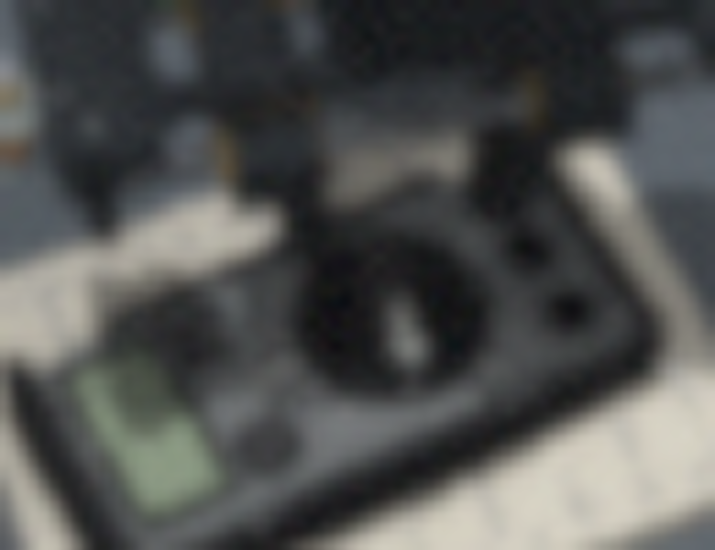

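```bash
python3 - <<'E'
from h import *
p,D=grab_frame("scene")
t=np.array([at("scene",u,v,D[v,u]) for u in range(270,350) for v in range(190,250) if D[v,u]>0])
c,s=np.cos(1.25),np.sin(1.25); o=get_obs()["position"]
r=t-o; tx=r[:,0]*c+r[:,1]*s; ty=r[:,0]*s-r[:,1]*c
for lo,hi in((-5,-1),(-1,3),(3,7),(7,12),(12,18),(18,26)):
    for sg in(-1,1):
        m=(r[:,2]>lo)&(r[:,2]<hi)&(ty*sg>0)&(abs(ty)<60)&(abs(tx)<50)
        if m.sum(): print(lo,hi,sg,m.sum(),"x",tx[m].min().round(1),np.median(tx[m]).round(1),tx[m].max().round(1),"y",ty[m].min().round(1),ty[m].max().round(1))
E
```

```text
-5 -1 -1 3 x -21.3 -7.4 3.9 y -3.2 -2.7
-5 -1 1 7 x -23.3 1.3 20.2 y 0.5 6.7
```

```bash
python3 - <<'E'
from h import *
p,D=grab_frame("scene")
o=get_obs()["position"]; C=cal("scene"); T=np.array(C["T"])
c,s=np.cos(1.25),np.sin(1.25)
K=np.array([[C["fx"],0,C["cx"]],[0,C["fy"],C["cy"]],[0,0,1.]])
def proj(P):
    q=T[:3,:3].T@(P-T[:3,3]); return cv2.projectPoints(np.array([[q[0],-q[1],-q[2]]]),np.zeros(3),np.zeros(3),K,np.array([C["k1"],0,0,0.]))[0].ravel()
for y in(-38,-20,0,20,38):
    for z in(0,20): 
        u,v=proj(o+np.array([s*y,-c*y,z])); iu,iv=int(round(u)),int(round(v)); print(y,z,(round(u,1),round(v,1)),"near2 px",round((u-280)*11),round((v-200)*11),"depth",D[iv,iu],at("scene",iu,iv,D[iv,iu]).round(0))
print((D[190:250,270:350]==0).sum())
q=cv2.convertScaleAbs(p[180:260,260:360,::-1],alpha=2.5,beta=0); cv2.imwrite("pics/b3.png",cv2.resize(q,None,fx=7,fy=7,interpolation=cv2.INTER_CUBIC))
E
```

```text
-38 0 (np.float64(328.0), np.float64(223.2)) near2 px 528 255 depth 1166.2509 [477.  78.  56.]
-38 20 (np.float64(328.3), np.float64(219.6)) near2 px 531 216 depth 1175.1305 [471.  67.  53.]
-20 0 (np.float64(322.2), np.float64(224.3)) near2 px 464 267 depth 1166.0975 [494.  70.  54.]
-20 20 (np.float64(322.4), np.float64(220.7)) near2 px 466 228 depth 1178.4023 [487.  58.  49.]
0 0 (np.float64(315.7), np.float64(225.5)) near2 px 392 280 depth 1150.1195 [516.  70.  66.]
0 20 (np.float64(315.7), np.float64(221.9)) near2 px 393 241 depth 1166.2571 [507.  57.  57.]
20 0 (np.float64(309.1), np.float64(226.7)) near2 px 320 294 depth 1159.3179 [534.  59.  54.]
20 20 (np.float64(309.1), np.float64(223.2)) near2 px 320 255 depth 1100.235 [544.  78. 111.]
38 0 (np.float64(303.2), np.float64(227.8)) near2 px 255 306 depth 1157.0969 [551.  53.  54.]
38 20 (np.float64(303.1), np.float64(224.3)) near2 px 254 267 depth 1171.2323 [542.  38.  49.]
18
```

View pics/b3.png

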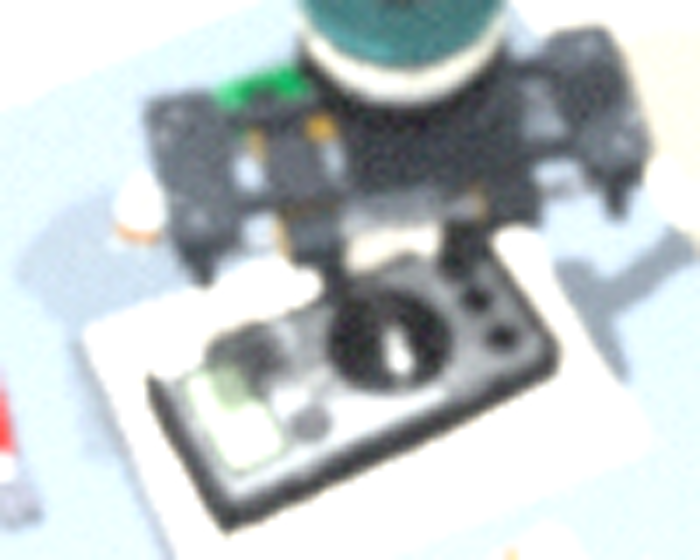

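```bash
python3 - <<'E'
from h import *
p,D=grab_frame("scene")
o=get_obs()["position"];c,s=np.cos(1.25),np.sin(1.25)
for u0,u1,v0,v1 in((301,314,217,229),(319,332,212,226)):
  print("z / ty / tx")
  for v in range(v0,v1):
    row=[]
    for u in range(u0,u1):
        a=at("scene",u,v,D[v,u])-o; row.append(f"{a[2]:4.0f}/{a[0]*s-a[1]*c:3.0f}/{a[0]*c+a[1]*s:3.0f}")
    print(v,*row)
E
```

```text
z / ty / tx
217  117/ 49/ 35  117/ 47/ 36  118/ 44/ 37  116/ 41/ 36  114/ 38/ 35  113/ 36/ 35  111/ 33/ 35  110/ 30/ 35  110/ 28/ 35  -62/  2/-71  -58/ -1/-69  -62/ -5/-70  -61/ -8/-69
218  109/ 49/ 33  113/ 47/ 36  110/ 44/ 35  110/ 41/ 35  108/ 38/ 35  108/ 36/ 36   66/ 28/ 10   67/ 25/ 11   63/ 22/  9  -59/  3/-66  -59/ -0/-65  -22/  2/-42  -23/ -1/-42
219  -56/ 32/-66  -57/ 29/-67  -63/ 25/-69  -59/ 23/-66   67/ 34/ 12   63/ 31/ 10   60/ 28/ 10   61/ 25/ 11   61/ 23/ 11  -23/  9/-40  -22/  6/-39  -21/  3/-38  -27/ -1/-41
220  -61/ 32/-66  -58/ 30/-63  -59/ 26/-63  -60/ 23/-63   60/ 34/ 12   61/ 32/ 13   57/ 28/ 11   54/ 25/  9   53/ 22/ 10  -23/  9/-36  -20/  7/-34  -18/  4/-32   -5/  3/-23
221  -60/ 33/-62  -55/ 31/-58  -57/ 27/-58  -58/ 24/-59   52/ 34/ 10   54/ 31/ 11   51/ 28/ 10   50/ 25/ 10   49/ 22/ 11  -20/ 10/-31  -23/  7/-32   -6/  6/-21   -5/  4/-20
222  -59/ 34/-57  -59/ 31/-56  -21/ 32/-33  -22/ 29/-33   50/ 34/ 12   49/ 31/ 12   49/ 29/ 12   44/ 25/ 10   40/ 22/  8  -21/ 11/-28  -13/  9/-23   -7/  7/-19   -5/  4/-17
223  -21/ 39/-31  -22/ 36/-30  -22/ 33/-30  -21/ 3
[... 2721 characters left out ...]
/-53/-18
222  -15/-15/-19  -19/-19/-21  -22/-22/-22  -19/-25/-20  -20/-28/-19  -18/-30/-17  -19/-34/-18  -19/-36/-16  -19/-40/-16  -20/-43/-16  -19/-45/-15  -18/-48/-14  -18/-51/-13
223  -17/-14/-17  -18/-18/-17  -18/-21/-16  -21/-24/-17  -17/-26/-14  -20/-30/-15  -22/-33/-16  -21/-36/-14  -22/-39/-14  -17/-41/-11  -21/-45/-12  -17/-47/ -9  -23/-51/-12
224  -19/-14/-14  -18/-17/-13  -17/-20/-12  -20/-23/-13  -21/-26/-13  -21/-29/-12  -23/-32/-13  -20/-35/-11  -20/-38/ -9  -21/-41/-10  -17/-43/ -7  -21/-47/ -8  -21/-50/ -7
225  -18/-13/-10  -19/-16/-10  -20/-19/-10  -17/-22/ -8  -20/-25/ -9  -21/-28/ -9  -23/-32/ -9  -23/-35/ -8  -22/-37/ -7  -21/-40/ -6  -19/-43/ -4  -24/-47/ -6  -20/-49/ -4
```

The depth shows the half-open fingertips about 36 mm above the reported TCP. I'll raise the arm, shut the gripper and measure where the tips really are.

Request:
{"op": "carry_out", "data": {"plan": [{"delta_pos": [0, 0, -0.01], "dr": [0, 0, 0]}, {"delta_pos": [0, 0, -0.02], "dr": [0, 0, 0]}, {"delta_pos": [0, 0, -0.03], "dr": [0, 0, 0]}, {"delta_pos": [0, 0, -0.03], "dr": [0, 0, 0]}, {"delta_pos": [0, 0, -0.03], "dr": [0, 0, 0]}, {"delta_pos": [0, 0, -0.03], "dr": [0, 0, 0]}, {"delta_pos": [0, 0, -0.03], "dr": [0, 0, 0]}, {"delta_pos": [0, 0, -0.03], "dr": [0, 0, 0]}], "claw": 255}}

```text
clock: 3.75
position: [519.0, 74.6, 101.9]
tcp_rot: [-2.546, -1.84, 0.001]
contact_force: [0.6, 0.6, -0.5]
gripper_width: 0.005
grasp_force: 0.0
```

```bash
cat > tips.py <<'E'
from h import *
p,D=grab_frame("scene")
o=get_obs()["position"];c,s=np.cos(1.25),np.sin(1.25)
R=Ro.from_rotvec(get_obs()["tcp_rot"]).as_matrix()
t=np.array([at("scene",u,v,D[v,u]) for u in range(270,355) for v in range(150,260) if D[v,u]>0])
r=(t-o)@R; h=-r[:,2]; m=(t[:,2]>85)&(abs(r[:,0])<45)&(abs(r[:,1])<70)
for lo in range(-20,80,4):
    k=m&(h>=lo)&(h<lo+4)
    if k.sum(): print(lo,k.sum(),"tx",r[k,0].min().round(),np.median(r[k,0]).round(1),r[k,0].max().round(),"ty",np.sort(r[k,1]).round()[[0,k.sum()//2,-1]])
s=get_obs(); print(s["position"].round(1),s["gripper_width"],s["clock"],s["q"].round(4))
E
python3 tips.py
```

```text
32 1 tx 8.0 8.3 8.0 ty [2. 2. 2.]
36 5 tx 9.0 9.9 13.0 ty [-12.  -0.   9.]
40 6 tx 8.0 9.7 11.0 ty [-9.  2. 11.]
44 8 tx -1.0 10.1 12.0 ty [-8.  6. 15.]
48 8 tx 9.0 10.2 13.0 ty [-11.   3.  14.]
52 8 tx 9.0 10.8 13.0 ty [-14.   3.  11.]
56 11 tx 4.0 10.6 12.0 ty [-14.  -2.  12.]
60 11 tx 4.0 10.0 13.0 ty [-14.  -3.  15.]
64 8 tx 3.0 10.9 12.0 ty [-14.  -2.  14.]
68 5 tx 9.0 10.5 13.0 ty [-14.  -6.  12.]
72 3 tx 9.0 11.7 13.0 ty [-11.  -3.  15.]
76 4 tx -6.0 9.6 12.0 ty [-11.  -3.  -0.]
[519.   74.6 101.9] 0.005458111960309476 3.8 [0.0952 0.066  2.026  0.     1.0504 0.4142]
```

Request:
{"op": "carry_out", "data": {"plan": [{"delta_pos": [-0.0008, 0.0005, 0.01], "dr": [0, 0, 0.001]}, {"delta_pos": [-0.0008, 0.0005, 0.02], "dr": [0, 0, 0.001]}, {"delta_pos": [-0.0008, 0.0005, 0.025], "dr": [0, 0, 0.001]}, {"delta_pos": [-0.0008, 0.0005, 0.03], "dr": [0, 0, 0.001]}, {"delta_pos": [-0.0008, 0.0005, 0.035], "dr": [0, 0, 0.001]}, {"delta_pos": [-0.0008, 0.0005, 0.04], "dr": [0, 0, 0.001]}, {"delta_pos": [-0.0008, 0.0005, 0.043], "dr": [0, 0, 0.001]}, {"delta_pos": [-0.0008, 0.0005, 0.045], "dr": [0, 0, 0.001]}, {"delta_pos": [-0.0008, 0.0005, 0.046], "dr": [0, 0, 0.001]}, {"delta_pos": [-0.0008, 0.0005, 0.047], "dr": [0, 0, 0.001]}, {"delta_pos": [-0.0008, 0.0005, 0.0475], "dr": [0, 0, 0.001]}, {"delta_pos": [-0.0008, 0.0005, 0.048], "dr": [0, 0, 0.001]}], "claw": 140}}

```text
clock: 5.0
position: [519.8, 73.7, 54.6]
tcp_rot: [2.547, 1.839, 0.001]
contact_force: [-1.2, 0.2, 0.1]
gripper_width: 0.449
grasp_force: 0.0
```

```bash
sed -i 's/t\[:,2\]>85/t[:,2]>72/' tips.py; python3 tips.py
```

```text
36 5 tx -1.0 9.9 11.0 ty [-26. -20.  25.]
40 8 tx -4.0 10.8 13.0 ty [-32. -20.  34.]
44 8 tx -0.0 10.8 12.0 ty [-32.  21.  34.]
48 7 tx -2.0 10.2 12.0 ty [-26.  25.  34.]
52 13 tx -2.0 10.0 13.0 ty [-31. -20.  31.]
56 10 tx -6.0 9.7 13.0 ty [-34. -20.  34.]
60 6 tx 4.0 10.5 12.0 ty [-28. -21.  34.]
64 9 tx 2.0 10.2 13.0 ty [-34. -22.  34.]
68 5 tx 9.0 11.6 12.0 ty [-34. -28.  25.]
72 3 tx 9.0 10.7 12.0 ty [-25. -22. -22.]
76 7 tx -6.0 10.0 12.0 ty [-30. -25.  22.]
[519.7  73.7  54.5] 0.45259984580905926 5.05 [0.0935 0.1227 2.0634 0.     0.9554 0.4134]
```

Request:
{"op": "carry_out", "data": {"plan": [{"delta_pos": [0, 0, 0.005], "dr": [0, 0, 0]}, {"delta_pos": [0, 0, 0.01], "dr": [0, 0, 0]}, {"delta_pos": [0, 0, 0.015], "dr": [0, 0, 0]}, {"delta_pos": [0, 0, 0.018], "dr": [0, 0, 0]}, {"delta_pos": [0, 0, 0.021], "dr": [0, 0, 0]}, {"delta_pos": [0, 0, 0.023], "dr": [0, 0, 0]}, {"delta_pos": [0, 0, 0.025], "dr": [0, 0, 0]}, {"delta_pos": [0, 0, 0.026], "dr": [0, 0, 0]}, {"delta_pos": [0, 0, 0.027], "dr": [0, 0, 0]}, {"delta_pos": [0, 0, 0.028], "dr": [0, 0, 0]}, {"delta_pos": [0, 0, 0.028], "dr": [0, 0, 0]}]}}

```text
clock: 6.15
position: [519.6, 73.7, 26.4]
tcp_rot: [-2.547, -1.839, 0.0]
contact_force: [0.8, -0.9, -0.1]
gripper_width: 0.451
grasp_force: 0.0
```

```bash
sed -i 's/t\[:,2\]>72/t[:,2]>57/;s/grab_frame("scene")/grab_frame("scene"); cv2.imwrite("pics\/b4.png",cv2.resize(cv2.convertScaleAbs(p[190:260,270:360,::-1],alpha=2),None,fx=8,fy=8,interpolation=cv2.INTER_CUBIC))/' tips.py; python3 tips.py
```

```text
28 15 tx -10.0 16.2 38.0 ty [-16.  40.  64.]
32 9 tx -17.0 -2.4 30.0 ty [-3. 44. 61.]
36 30 tx -18.0 2.2 23.0 ty [-24.   2.  25.]
40 27 tx -13.0 7.5 21.0 ty [-33.  -0.  31.]
44 7 tx -13.0 9.4 13.0 ty [-29.  -1.  31.]
48 10 tx -2.0 10.5 13.0 ty [-32. -20.  34.]
52 8 tx 10.0 10.7 12.0 ty [-29.  22.  34.]
56 9 tx -3.0 9.3 12.0 ty [-32. -20.  34.]
60 7 tx 10.0 10.2 13.0 ty [-35.  22.  28.]
64 7 tx 6.0 10.3 12.0 ty [-26. -20.  34.]
68 5 tx 6.0 11.6 14.0 ty [-32. -28. -24.]
72 3 tx 11.0 11.0 11.0 ty [-29. -23.  22.]
76 5 tx 10.0 10.6 11.0 ty [-32. -26.  22.]
[519.6  73.7  26.4] 0.44997269619301195 6.2 [0.0935 0.1603 2.0817 0.     0.8996 0.4134]
```

View pics/b4.png

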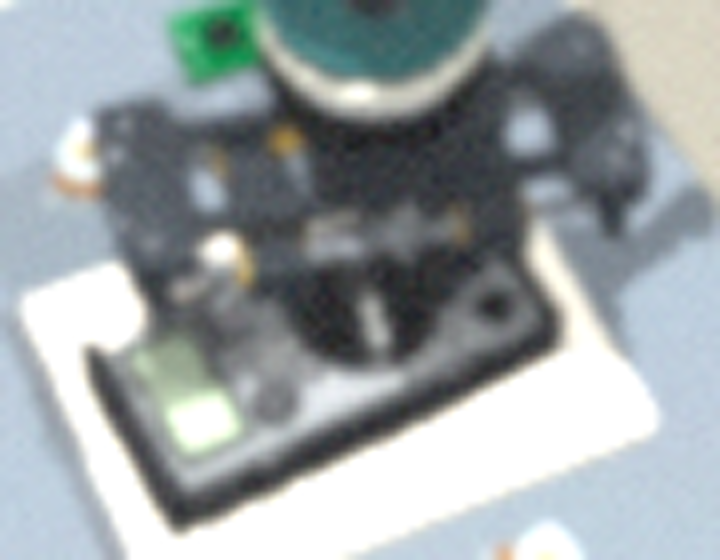

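Request:
{"op": "carry_out", "data": {"plan": [{"delta_pos": [0, 0, 0.002], "dr": [0, 0, 0]}, {"delta_pos": [0, 0, 0.003], "dr": [0, 0, 0]}, {"delta_pos": [0, 0, 0.004], "dr": [0, 0, 0]}, {"delta_pos": [0, 0, 0.005], "dr": [0, 0, 0]}, {"delta_pos": [0, 0, 0.005], "dr": [0, 0, 0]}]}}

```text
clock: 6.7
position: [519.4, 73.7, 21.2]
tcp_rot: [-2.547, -1.839, 0.0]
contact_force: [0.6, -0.4, -0.3]
gripper_width: 0.448
grasp_force: 0.0
```

Request:
{"op": "carry_out", "data": {"plan": [{"delta_pos": [0, 0, 0.001], "dr": [0, 0, 0]}, {"delta_pos": [0, 0, 0.001], "dr": [0, 0, 0]}]}}

```text
clock: 6.9
position: [519.6, 73.7, 20.3]
tcp_rot: [-2.547, -1.839, 0.0]
contact_force: [0.2, -0.5, 0.9]
gripper_width: 0.451
grasp_force: 0.0
```

Request:
{"op": "carry_out", "data": {"plan": [{"delta_pos": [0, 0, 0.001], "dr": [0, 0, 0]}, {"delta_pos": [0, 0, 0.001], "dr": [0, 0, 0]}]}}

```text
clock: 7.1
position: [519.5, 73.7, 19.3]
tcp_rot: [-2.547, -1.839, 0.0]
contact_force: [0.3, -0.3, -0.2]
gripper_width: 0.456
grasp_force: 0.0
```

Request:
{"op": "carry_out", "data": {"plan": [{"delta_pos": [0, 0, 0.0007], "dr": [0, 0, 0]}, {"delta_pos": [0, 0, 0.0007], "dr": [0, 0, 0]}]}}

```text
clock: 7.3
position: [519.5, 73.7, 18.6]
tcp_rot: [-2.547, -1.839, 0.0]
contact_force: [0.3, 0.0, 0.4]
gripper_width: 0.451
grasp_force: 0.0
```

Request:
{"op": "carry_out", "data": {"plan": [{"delta_pos": [0, 0, 0.0007], "dr": [0, 0, 0]}, {"delta_pos": [0, 0, 0.0007], "dr": [0, 0, 0]}]}}

```text
clock: 7.5
position: [519.6, 73.7, 18.0]
tcp_rot: [-2.547, -1.839, 0.0]
contact_force: [0.8, -0.1, -0.3]
gripper_width: 0.451
grasp_force: 0.0
```

Request:
{"op": "carry_out", "data": {"plan": [{"delta_pos": [0, 0, 0.0007], "dr": [0, 0, 0]}, {"delta_pos": [0, 0, 0.0007], "dr": [0, 0, 0]}]}}

```text
clock: 7.7
position: [519.6, 73.7, 17.9]
tcp_rot: [-2.547, -1.839, 0.0]
contact_force: [-2.0, -0.4, 5.8]
gripper_width: 0.452
grasp_force: 2.4
```

Request:
{"op": "carry_out", "data": {"plan": [{"delta_pos": [0, 0, -0.001], "dr": [0, 0, 0]}, {"delta_pos": [0, 0, -0.001], "dr": [0, 0, 0]}, {"delta_pos": [0, 0, -0.001], "dr": [0, 0, 0]}, {"delta_pos": [0, 0, -0.001], "dr": [0, 0, 0]}, {"delta_pos": [0, 0, -0.001], "dr": [0, 0, 0]}, {"delta_pos": [0, 0, -0.001], "dr": [0, 0, 0]}], "claw": 255, "force": 15}}

```text
clock: 8.3
position: [519.5, 73.7, 18.1]
tcp_rot: [-2.547, -1.839, 0.0]
contact_force: [0.5, -0.6, -0.9]
gripper_width: 0.132
grasp_force: 14.9
```

```bash
python3 - <<'E'
from h import *
s=get_obs();print(s["position"],s["contact_force"],s["ft_torque"],s["gripper_width"]*88,s["grasp_force"])
E
```

```text
[519.51758618  73.69982589  18.13096504] [ 0.47754832 -0.61826827 -0.9004524 ] [-0.0709273  -0.10762981 -0.02942006] 11.605255582447853 14.943670928478241
```

Request:
{"op": "carry_out", "data": {"plan": [{"delta_pos": [0, 0, 0.0005], "dr": [0, 0, 0]}, {"delta_pos": [0, 0, 0.001], "dr": [0, 0, 0]}, {"delta_pos": [0, 0, 0.001], "dr": [0, 0, 0]}], "force": 40}}

```text
clock: 8.6
position: [519.6, 73.7, 18.1]
tcp_rot: [-2.547, -1.839, 0.0]
contact_force: [-2.6, 0.1, 6.4]
gripper_width: 0.13
grasp_force: 39.9
```

Request:
{"op": "carry_out", "data": {"plan": [{"delta_pos": [0, 0, 0.0005], "dr": [0, 0, 0]}, {"delta_pos": [0, 0, 0.0009], "dr": [0, 0, 0]}, {"delta_pos": [0, 0, 0.0009], "dr": [0, 0, 0]}]}}

```text
clock: 8.9
position: [519.6, 73.7, 18.0]
tcp_rot: [-2.547, -1.839, 0.001]
contact_force: [-5.9, -0.2, 12.4]
gripper_width: 0.128
grasp_force: 39.9
```

Request:
{"op": "carry_out", "data": {"plan": [{"delta_pos": [0, 0, 0.0003], "dr": [0, 0, 0]}, {"delta_pos": [0, 0, 0.0003], "dr": [0, 0, 0.03]}, {"delta_pos": [0, 0, 0.0003], "dr": [0, 0, 0.06]}, {"delta_pos": [0, 0, 0.0003], "dr": [0, 0, 0.09]}, {"delta_pos": [0, 0, 0.0003], "dr": [0, 0, 0.12]}]}}

```text
clock: 9.4
position: [519.8, 73.6, 18.0]
tcp_rot: [2.653, 1.682, -0.0]
contact_force: [-5.3, 0.2, 13.5]
gripper_width: 0.131
grasp_force: 39.9
```

```bash
python3 - <<'E'
from h import *
go((519.5,73.7,18),-0.033); print(get_obs()["ft_torque"])
E
```

```text
tcp [519.8  73.6  18. ] xang 1.1304 q6 0.534 t 9.4 F [-5.3  0.2 13.5] w 0.13123490828741066
delta [-0.0001 -0.0003 -0.    ] dr [4.0000e-04 1.0000e-04 1.1634e+00]
[-0.18365707  0.85752169  0.16607796]
```

```bash
cat > disp.py <<'E'
from h import *
def green(p): # RGB; display centroid + lower visible holster corner region via phase correlation
    return p
p,_=grab_frame("scene"); o=get_obs()
ref=cv2.cvtColor(cv2.imread("pics/scene0.png"),cv2.COLOR_BGR2GRAY).astype(np.float32); cur=cv2.cvtColor(p,cv2.COLOR_RGB2GRAY).astype(np.float32)
for u0,v0,u1,v1 in((278,236,302,262),(300,236,330,258),(282,240,312,258)):
    # match template of the start image in the present one, in sub-pixels
    t=ref[v0:v1,u0:u1]; r=cv2.matchTemplate(cur[v0-4:v1+4,u0-4:u1+4],t,cv2.TM_CCOEFF_NORMED)
    _,mx,_,(x,y)=cv2.minMaxLoc(r); f=lambda a,b,c:(a-c)/(2*(a-2*b+c)) if a-2*b+c else 0
    x=min(max(x,1),7);y=min(max(y,1),7)
    print((u0,v0),"shift px",round(x-4+f(r[y,x-1],r[y,x],r[y,x+1]),2),round(y-4+f(r[y-1,x],r[y,x],r[y+1,x]),2),"score",round(float(mx),3))
print(o["contact_force"].round(1),o["ft_torque"].round(2),o["position"].round(1),o["clock"])
E
python3 disp.py
```

```text
(278, 236) shift px 0.04 -0.28 score 0.969
(300, 236) shift px -0.23 -0.1 score 0.992
(282, 240) shift px -0.1 -0.34 score 0.987
[-5.6 -1.5 13.7] [-0.27  0.87  0.18] [519.8  73.6  18. ] 9.45
```

Request:
{"op": "carry_out", "data": {"plan": [{"delta_pos": [0, 0, 0.0003], "dr": [0, 0, 0.02]}, {"delta_pos": [0, 0, 0.0003], "dr": [0, 0, 0.05]}, {"delta_pos": [0, 0, 0.0003], "dr": [0, 0, 0.08]}, {"delta_pos": [0, 0, 0.0003], "dr": [0, 0, 0.11]}, {"delta_pos": [0, 0, 0.0003], "dr": [0, 0, 0.14]}, {"delta_pos": [0, 0, 0.0003], "dr": [0, 0, 0.17]}, {"delta_pos": [0, 0, 0.0003], "dr": [0, 0, 0.2]}, {"delta_pos": [0, 0, 0.0003], "dr": [0, 0, 0.23]}, {"delta_pos": [0, 0, 0.0003], "dr": [0, 0, 0.26]}]}}

```text
clock: 10.35
position: [520.4, 73.3, 18.0]
tcp_rot: [2.848, 1.324, 0.001]
contact_force: [-4.5, -2.0, 13.8]
gripper_width: 0.129
grasp_force: 39.9
```

```bash
python3 disp.py
```

```text
(278, 236) shift px 0.01 -0.36 score 0.987
(300, 236) shift px -0.18 -0.06 score 0.99
(282, 240) shift px -0.09 -0.34 score 0.987
[-4.9 -2.1 12.9] [-0.4   0.72  0.11] [520.4  73.3  18. ] 10.4
```

Request:
{"op": "carry_out", "data": {"plan": [{"delta_pos": [-0.0002, -0.0003, 0.0003], "dr": [0, 0, 0.03]}, {"delta_pos": [-0.0002, -0.0003, 0.0003], "dr": [0, 0, 0.06]}, {"delta_pos": [-0.0002, -0.0003, 0.0003], "dr": [0, 0, 0.09]}, {"delta_pos": [-0.0002, -0.0003, 0.0003], "dr": [0, 0, 0.12]}, {"delta_pos": [-0.0002, -0.0003, 0.0003], "dr": [0, 0, 0.15]}, {"delta_pos": [-0.0002, -0.0003, 0.0003], "dr": [0, 0, 0.18]}, {"delta_pos": [-0.0002, -0.0003, 0.0003], "dr": [0, 0, 0.21]}, {"delta_pos": [-0.0002, -0.0003, 0.0003], "dr": [0, 0, 0.24]}, {"delta_pos": [-0.0002, -0.0003, 0.0003], "dr": [0, 0, 0.27]}, {"delta_pos": [-0.0002, -0.0003, 0.0003], "dr": [0, 0, 0.3]}]}}

```text
clock: 11.4
position: [520.9, 72.8, 18.0]
tcp_rot: [3.012, 0.884, 0.003]
contact_force: [-4.2, -3.7, 14.8]
gripper_width: 0.133
grasp_force: 39.9
```

```bash
python3 disp.py
```

```text
(278, 236) shift px 0.01 -0.35 score 0.988
(300, 236) shift px -2.24 0.82 score 0.97
(282, 240) shift px -0.1 -0.33 score 0.988
[-3.2 -5.3 13.9] [-0.69  0.5   0.17] [520.9  72.8  18. ] 11.45
```

Request:
{"op": "carry_out", "data": {"plan": [{"delta_pos": [-0.0002, 0.0001, 0.0001], "dr": [0, 0, 0.03]}, {"delta_pos": [-0.0004, 0.0002, 0.0001], "dr": [0, 0, 0.06]}, {"delta_pos": [-0.0004, 0.0002, 0.0001], "dr": [0, 0, 0.09]}, {"delta_pos": [-0.0004, 0.0002, 0.0001], "dr": [0, 0, 0.12]}, {"delta_pos": [-0.0004, 0.0002, 0.0001], "dr": [0, 0, 0.15]}, {"delta_pos": [-0.0004, 0.0002, 0.0001], "dr": [0, 0, 0.18]}, {"delta_pos": [-0.0004, 0.0002, 0.0001], "dr": [0, 0, 0.21]}, {"delta_pos": [-0.0004, 0.0002, 0.0001], "dr": [0, 0, 0.24]}, {"delta_pos": [-0.0004, 0.0002, 0.0001], "dr": [0, 0, 0.27]}, {"delta_pos": [-0.0004, 0.0002, 0.0001], "dr": [0, 0, 0.3]}]}}

```text
clock: 12.45
position: [521.2, 72.2, 18.0]
tcp_rot: [3.11, 0.424, 0.005]
contact_force: [-2.3, -5.2, 12.9]
gripper_width: 0.126
grasp_force: 39.9
```

```bash
python3 disp.py; python3 -c "
from h import *
go((519.5,73.7,18),-0.033)"
```

```text
(278, 236) shift px 0.01 -0.35 score 0.988
(300, 236) shift px -0.38 -0.07 score 0.943
(282, 240) shift px -0.09 -0.33 score 0.987
[-2.4 -5.6 11.6] [-0.82  0.36  0.17] [521.2  72.2  18. ] 12.5
tcp [521.2  72.2  18. ] xang 0.2697 q6 1.395 t 12.5 F [-2.4 -5.6 11.6] w 0.13164233763707983
delta [-0.0013 -0.0019 -0.    ] dr [ 0.0023 -0.0035  0.3027]
```

Request:
{"op": "carry_out", "data": {"plan": [{"delta_pos": [0, 0, 0.0003], "dr": [0, 0, 0.03]}, {"delta_pos": [0, 0, 0.0003], "dr": [0, 0, 0.06]}, {"delta_pos": [0, 0, 0.0003], "dr": [0, 0, 0.09]}, {"delta_pos": [0, 0, 0.0003], "dr": [0, 0, 0.12]}, {"delta_pos": [0, 0, 0.0003], "dr": [0, 0, 0.15]}, {"delta_pos": [0, 0, 0.0003], "dr": [0, 0, 0.18]}, {"delta_pos": [0, 0, 0.0003], "dr": [0, 0, 0.21]}, {"delta_pos": [0, 0, 0.0003], "dr": [0, 0, 0.24]}, {"delta_pos": [0, 0, 0.0003], "dr": [0, 0, 0.27]}, {"delta_pos": [0, 0, 0.0003], "dr": [0, 0, 0.3]}, {"delta_pos": [0, 0, 0.0003], "dr": [0, 0, 0.305]}, {"delta_pos": [0, 0, 0.0003], "dr": [0, 0, 0.305]}]}}

```text
clock: 13.7
position: [521.6, 72.2, 18.0]
tcp_rot: [3.139, -0.052, 0.007]
contact_force: [-2.1, -5.6, 13.8]
gripper_width: 0.131
grasp_force: 39.9
```

```bash
python3 disp.py; python3 -c "
from h import *
go((519.5,73.7,18),-0.033)"
```

```text
(278, 236) shift px -0.02 -0.32 score 0.988
(300, 236) shift px -0.33 -0.15 score 0.916
(282, 240) shift px -0.09 -0.26 score 0.983
[-2.  -5.7 13.7] [-0.89  0.41  0.22] [521.6  72.2  18. ] 13.75
tcp [521.6  72.2  18. ] xang -0.0328 q6 1.698 t 13.75 F [-2.  -5.7 13.7] w 0.13153085047415802
delta [-0.0021 -0.0014 -0.    ] dr [ 0.0018 -0.0045  0.0002]
```

Request:
{"op": "carry_out", "data": {"plan": [{"delta_pos": [0, 0, 0], "dr": [0, 0, 0]}, {"delta_pos": [0, 0, 0], "dr": [0, 0, 0]}, {"delta_pos": [0, 0, 0], "dr": [0, 0, 0]}, {"delta_pos": [0, 0, -0.003], "dr": [0, 0, 0]}, {"delta_pos": [0, 0, -0.01], "dr": [0, 0, 0]}, {"delta_pos": [0, 0, -0.03], "dr": [0, 0, 0]}, {"delta_pos": [-0.05, 0, -0.06], "dr": [0, 0, 0]}, {"delta_pos": [-0.1, 0, -0.06], "dr": [0, 0, 0]}, {"delta_pos": [-0.14, 0, -0.06], "dr": [0, 0, 0]}, {"delta_pos": [-0.14, 0, -0.06], "dr": [0, 0, 0]}], "claw": 170}}

```text
clock: 14.75
position: [370.9, 77.6, 72.6]
tcp_rot: [3.14, -0.052, -0.012]
contact_force: [-0.2, -1.3, -0.5]
gripper_width: 0.333
grasp_force: 0.0
```

```bash
python3 - <<'E'
from h import *
p,d=grab_frame("top"); cv2.imwrite("pics/top1.png",cv2.resize(p[125:220,235:365,::-1],None,fx=6,fy=6,interpolation=cv2.INTER_CUBIC))
go((519.5,73.7,18),-0.033)
E
python3 disp.py
```

```text
tcp [375.2  77.9  74. ] xang -0.0333 q6 1.744 t 14.8 F [-0.4 -0.3 -0. ] w 0.3330173203441862
delta [ 0.1445 -0.0006  0.0557] dr [ 0.0004  0.0023 -0.0003]
(278, 236) shift px -0.03 -0.31 score 0.99
(300, 236) shift px 0.1 0.05 score 0.993
(282, 240) shift px -0.11 -0.26 score 0.989
[0.1 0.2 1.1] [ 0.01 -0.    0.03] [378.   78.1  75. ] 14.85
```

View pics/top1.png

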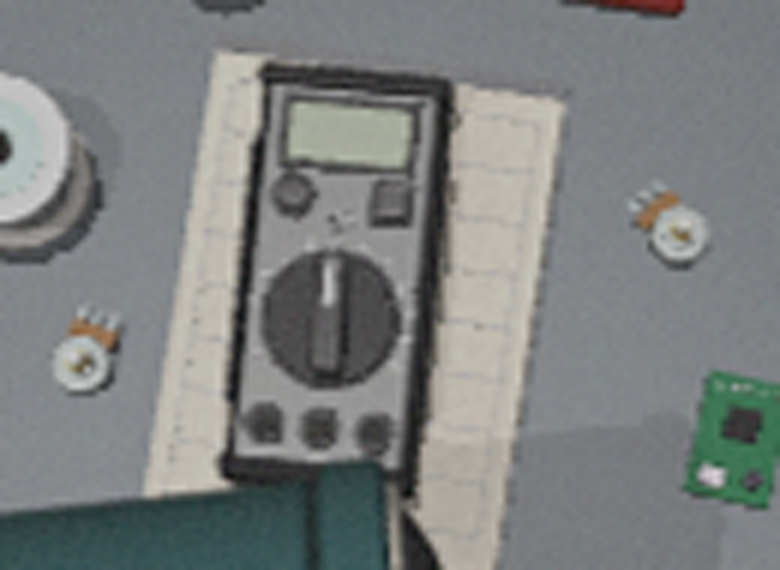

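```bash
python3 - <<'E'
from h import *
f=lambda x,y,h: onplane("top",(x+.5)/6-.5+235,(y+.5)/6-.5+125,13+h)[:2]
a=lambda v:np.arctan2(v[1],v[0])
rk,sk,s1,s2,s3=f(293,194,43),f(391,201,43),f(265,423,38),f(320,428,38),f(375,432,38)
disp=sum(f(x,y,38) for x,y in((290,98),(415,107),(408,169),(286,161)))/4
print("rkey",rk,"heading",a((rk+sk)/2-s2),a(disp-s2),a(rk-sk)-np.pi/2,a(s1-s3)-np.pi/2)
pt,tl=f(332,255,53),f(325,368,53); print("bar",a(pt-tl),pt,tl)
h=a(disp-s2); pred=s2+np.array([93*np.cos(h)-20*np.sin(h),93*np.sin(h)+20*np.cos(h)]); print("rkey pred",pred)
go((*rk,80),-0.05)
E
```

```text
rkey [569.0299568   90.74204501] heading -0.06328296165681804 -0.06413925621798082 -0.04425569900147841 -0.05379397131511254
bar -0.02555532868032234 [542.87762559  73.46393006] [497.76565284  74.61703238]
rkey pred [569.73204788  90.93786954]
tcp [378.   78.1  75. ] xang -0.0336 q6 1.744 t 14.85 F [0.1 0.2 1.1] w 0.3325774139576671
delta [ 0.1905 -0.0191 -0.0049] dr [ 0.     -0.0006  0.0164]
```

Request:
{"op": "carry_out", "data": {"plan": [{"delta_pos": [0.045, -0.005, 0], "dr": [0, 0, 0.01]}, {"delta_pos": [0.09, -0.009, 0], "dr": [0, 0, 0.02]}, {"delta_pos": [0.13, -0.013, 0], "dr": [0, 0, 0.02]}, {"delta_pos": [0.17, -0.017, 0], "dr": [0, 0, 0.02]}, {"delta_pos": [0.1905, -0.019, 0], "dr": [0, 0, 0.02]}, {"delta_pos": [0.1905, -0.019, 0.01], "dr": [0, 0, 0.02]}, {"delta_pos": [0.1905, -0.019, 0.02], "dr": [0, 0, 0.02]}, {"delta_pos": [0.1905, -0.019, 0.03], "dr": [0, 0, 0.02]}, {"delta_pos": [0.1905, -0.019, 0.04], "dr": [0, 0, 0.02]}, {"delta_pos": [0.1905, -0.019, 0.04], "dr": [0, 0, 0.02]}, {"delta_pos": [0.1905, -0.019, 0.04], "dr": [0, 0, 0.02]}], "claw": 255}}

```text
clock: 15.95
position: [569.2, 90.6, 34.7]
tcp_rot: [3.14, -0.085, -0.002]
contact_force: [-0.0, -0.0, 0.5]
gripper_width: 0.008
grasp_force: 0.0
```

```bash
python3 - <<'E'
from h import *
go((569.2,90.8,22),-0.05)
E
```

```text
tcp [569.2  90.6  34.7] xang -0.0541 q6 1.739 t 15.95 F [-0.  -0.   0.5] w 0.007566297536878589
delta [ 0.     -0.0002  0.0127] dr [ 0.0001  0.001  -0.0041]
```

Request:
{"op": "carry_out", "data": {"plan": [{"delta_pos": [0, 0, 0.004], "dr": [0, 0, 0]}, {"delta_pos": [0, 0, 0.008], "dr": [0, 0, 0]}, {"delta_pos": [0, 0, 0.011], "dr": [0, 0, 0]}, {"delta_pos": [0, 0, 0.013], "dr": [0, 0, 0]}, {"delta_pos": [0, 0, 0.014], "dr": [0, 0, 0]}, {"delta_pos": [0, 0, 0.015], "dr": [0, 0, 0]}, {"delta_pos": [0, 0, 0.015], "dr": [0, 0, 0]}]}}

```text
clock: 16.65
position: [570.2, 90.6, 20.1]
tcp_rot: [-3.14, 0.085, -0.0]
contact_force: [-0.9, -0.4, 0.4]
gripper_width: 0.007
grasp_force: 0.0
```

Request:
{"op": "carry_out", "data": {"plan": [{"delta_pos": [0, 0, 0.001], "dr": [0, 0, 0]}, {"delta_pos": [0, 0, 0.001], "dr": [0, 0, 0]}]}}

```text
clock: 16.85
position: [570.3, 90.6, 19.3]
tcp_rot: [-3.14, 0.085, -0.0]
contact_force: [-0.8, -0.7, 1.5]
gripper_width: 0.003
grasp_force: 0.8
```

Request:
{"op": "carry_out", "data": {"plan": [{"delta_pos": [0, 0, 0.001], "dr": [0, 0, 0]}, {"delta_pos": [0, 0, 0.001], "dr": [0, 0, 0]}]}}

```text
clock: 17.05
position: [570.4, 90.7, 18.4]
tcp_rot: [-3.14, 0.085, -0.001]
contact_force: [-0.3, -0.4, 2.3]
gripper_width: 0.002
grasp_force: 1.3
```

Contact with the key is building as its spring predicts (1.5 N, then 2.3 N). I'll keep going to the bottom.

Request:
{"op": "carry_out", "data": {"plan": [{"delta_pos": [0, 0, 0.001], "dr": [0, 0, 0]}, {"delta_pos": [0, 0, 0.001], "dr": [0, 0, 0]}]}}

```text
clock: 17.25
position: [570.3, 90.7, 17.3]
tcp_rot: [-3.14, 0.085, -0.001]
contact_force: [0.1, 0.4, 3.6]
gripper_width: 0.004
grasp_force: 1.7
```

Request:
{"op": "carry_out", "data": {"plan": [{"delta_pos": [0, 0, 0.0008], "dr": [0, 0, 0]}, {"delta_pos": [0, 0, 0.0008], "dr": [0, 0, 0]}]}}

```text
clock: 17.45
position: [570.4, 90.7, 16.8]
tcp_rot: [-3.14, 0.085, -0.001]
contact_force: [-2.0, -0.2, 5.1]
gripper_width: 0.005
grasp_force: 2.9
```

Request:
{"op": "carry_out", "data": {"plan": [{"delta_pos": [0, 0, 0.0006], "dr": [0, 0, 0]}, {"delta_pos": [0, 0, 0.0006], "dr": [0, 0, 0]}]}}

```text
clock: 17.65
position: [570.4, 90.7, 16.7]
tcp_rot: [-3.14, 0.085, -0.0]
contact_force: [-4.0, -0.5, 9.5]
gripper_width: 0.007
grasp_force: 4.5
```

Fully down: position has stopped and the force has risen to 9.5 N. Now I let go, lift straight up and clear the view.

Request:
{"op": "carry_out", "data": {"plan": [{"delta_pos": [0, 0, -0.001], "dr": [0, 0, 0]}, {"delta_pos": [0, 0, -0.005], "dr": [0, 0, 0]}, {"delta_pos": [0, 0, -0.015], "dr": [0, 0, 0]}, {"delta_pos": [0, 0, -0.04], "dr": [0, 0, 0]}, {"delta_pos": [0, 0, -0.08], "dr": [0, 0, 0]}, {"delta_pos": [-0.045, 0, -0.08], "dr": [0, 0, 0]}, {"delta_pos": [-0.09, 0, -0.08], "dr": [0, 0, 0]}, {"delta_pos": [-0.13, 0, -0.08], "dr": [0, 0, 0]}, {"delta_pos": [-0.17, 0, -0.08], "dr": [0, 0, 0]}, {"delta_pos": [-0.19, 0, -0.08], "dr": [0, 0, 0]}, {"delta_pos": [-0.19, 0, -0.08], "dr": [0, 0, 0]}, {"delta_pos": [-0.19, 0, -0.08], "dr": [0, 0, 0]}]}}

```text
clock: 18.85
position: [381.2, 101.0, 96.3]
tcp_rot: [-3.14, 0.084, -0.003]
contact_force: [0.4, -1.0, 0.3]
gripper_width: 0.003
grasp_force: 0.0
```

```bash
python3 - <<'E'
from h import *
p,d=grab_frame("top"); cv2.imwrite("pics/top2.png",cv2.resize(p[125:220,235:365,::-1],None,fx=6,fy=6,interpolation=cv2.INTER_CUBIC))
E
python3 disp.py
```

```text
(278, 236) shift px -0.02 -0.31 score 0.989
(300, 236) shift px 0.1 0.05 score 0.993
(282, 240) shift px -0.11 -0.27 score 0.988
[0.4 0.3 0.2] [ 0.07  0.04 -0.02] [382.  101.   96.4] 18.95
```

View pics/top2.png

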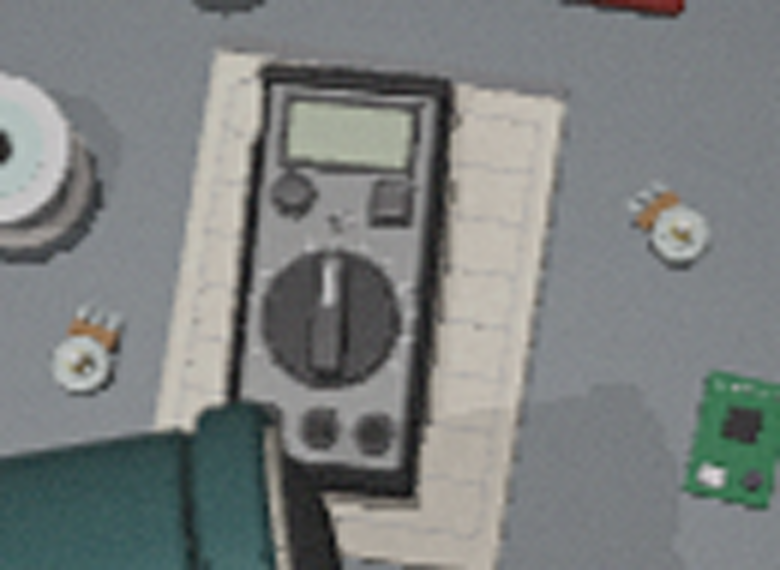

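The picture shows the pointer (332,258) towards the display, the round key (293,194) up, and the meter unmoved since the press. I'm handing the job in.

```bash
python3 -c "
from cell import *
print(close_job())"
```

```text
the job is handed in; nothing more can be done
None
```

I turned the dial to the sound-wave mark (about 0.03 rad off by the last picture), pushed the round key fully down and let it go, and handed the job in at about 19 s; the highest push I read was about 15 N, the meter's ends moved about 2–3 mm, I saw nothing else move, and the hand-in gave no verdict.

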